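# Close the vacuum trap: lid home, clamp bar clipped

### The job

Close the vacuum trap pot. First, with the red clamp bar still standing open, press the metal lid straight down until it is fully home and no orange shows under it; then swing the bar over onto the lid and press its free end down until the sprung steel hook clips under the brass pin. Leave the lid home, the bar clipped down, and everything else standing where it is.

Things in the scene. Friction and masses are not known exactly. Their poses are not given: they have to be found in the camera images.
- pot: White round pot, 100 mm diameter, on a 150 x 150 x 12 mm base plate bolted to the bench. Dark collar of 106 mm diameter, its top 73 mm above the bench. Origin: centre of the base's underside, on the lid's axis; z up; +y points to the clamp bar's hinge, -y to the catch pin. A brass nozzle (45 mm up) reaches 85 mm to -x.
- lid (a joint): How far the lid stands proud of its seat, m: 0 = fully home on the collar, up to 0.014 = up. The lid moves only straight up and down; its gasket is tight: it takes about 8 N to press down and stays where it is left. An orange band under the lid shows as long as it is proud.
- lid_top (a point): Centre of the upper face of the aluminium lid (96 mm diameter disc, 12 mm thick, blue 40 mm spot in its middle; 86 mm above the bench when home).
- bar (a joint): Angle of the red clamp bar, rad: 0 = closed, lying level across the lid; 1.57 = straight up; up to 2.1 = leaning back, away from the lid. Slightly stiff: it stays where left near upright, sinks slowly by its weight when well past it. Coming down, the hook stops on the pin at about 0.1; pressing the free end with about 8 N clips it.
- bar_hinge (a point): Axis of the bar's hinge, in a small steel fork on the pot's +y side: 62 mm from the pot's axis, 94 mm above the bench. The axis is parallel to the pot's x.
- bar_tip (a point): Middle of the press pad (30 mm wide, 22 mm long) at the bar's free end, on the face that is on top when closed (facing away from the pot when open), 131 mm from the hinge axis. The bar is 8 mm thick, 18 mm wide, and ends 142 mm from the hinge axis. Closed, this point is 98 mm above the bench, 69 mm from the pot's axis on its -y side.
- hook (a joint): Angle of the steel hook (20 mm wide, 35 mm long) hung under the bar's free end, rad: 0 = at rest, square to the bar; it springs outward by about 0.12 while it passes the pin, then back to 0.
- catch (a point): Middle of the brass catch pin (8 mm thick, 28 mm long, parallel to the pot's x), 62 mm from the pot's axis on its -y side, 70 mm above the bench.
- jar: Bystander near the pot: small amber jar, blue cap, 42 mm diameter, 50 mm high; origin under its centre.
- seal: Bystander near the pot: green rubber ring, 44 mm outside diameter, 8 mm high; origin under its centre.
- bottle: Bystander: amber bottle, red cap, 70 mm diameter, 150 mm high; origin under its centre.
- beaker: Bystander: glass beaker, 76 mm diameter, 90 mm high; origin under its centre.
- flask: Bystander: stoppered round flask on a cork stand, 84 mm diameter, 133 mm high; origin under its centre.
- wrench: Bystander: 150 mm wrench lying flat; origin on the bench under its middle.
- tray: Bystander: blue open tray, 140 x 100 x 35 mm; origin under its centre.
There are look-alikes about, which are no part of the job. Of the things that look like the pot, the largest one is meant.

How it is judged (in metres and radians):
On the way:
1. the lid is pressed fully home (within 1.5 mm) while the bar still stands open (value of joint lid below 0.0015 m and value of joint bar above 1.2 rad), for 0.2 s.
At the end, for the whole second after the job is handed in: The lid is home (less than 1.5 mm proud), the bar lies closed across it (under 0.03 rad) and the hook has sprung back under the pin (under 0.06 rad) (value of joint lid below 0.0015 m and value of joint bar below 0.03 rad and value of joint hook below 0.06 rad); the robot touches nothing.
It fails at once if a bystander (jar, ring, bottle, beaker, flask, wrench or tray) is knocked over or shifted by more than 30 mm (distance of any of jar, seal, bottle, beaker, flask, wrench, tray from where it was at the start of the episode above 0.03 m).
It also fails if it takes over 48 s, if anything falls off the work surface, if the arm or the gripper's body presses on something with over 40 N, if the wrist force passes 120 N, or if a joint passes its speed limit or range.

### The arm

A 6-joint arm with a two-finger parallel gripper is mounted at the origin on the work surface. World frame = base frame: x ahead of the robot, y to its left, z up, the work surface at z = 0. Lengths are in m, angles in degrees, forces in N, time in s.
With the tool pointing down it reaches from about 0.35 to 0.875 m from the base axis. Payload 4.2 kg.
Tool frame: the origin (TCP) lies midway between the tips of the shut fingers; the grasp point (between the pads) lies 19 mm behind it; z points along the fingers, y is the line along which they close (so a half turn about z gives the same grasp; the last joint's range is limited). The gripper opens to 87 mm and grips with 3 to 60 N. Pads are 19 mm wide; open, the fingers measure 117 mm over their backs; the gripper's body (75 mm by 190 mm) begins 51 mm behind the grasp point.
Start: joints at [-53.022, 22.042, 0.453, 0, -68.411, -14.817], TCP at [0.236, -0.579, 0.223] pointing down, gripper open.
Joint ranges: [-179.83, 179.83], [-69.29, 118.12], [-61.27, 80.66], [-181.25, 117.63], [-171.15, -9.14], [-177.46, 177.46]. Speed limits (degrees/s): [159.86, 159.86, 180, 180, 180, 180].

### API

Orientations are given as a 3x3 rotation matrix whose columns are the frame's x, y, z axes.
In Python, from station import * gives the robot as it stands.
- The arm moves only by the tool move_arm, never from a script. Its argument "targets" is text: rows parted by semicolons, each of 4 numbers parted by spaces: the shift along the world's x, y, z in units of 25 mm (1.0 is 25 mm), then the turn about the world's z in units of 5 degrees (1.0 is 5 degrees). In form: tx ty tz spin; .... A call has 1 to 10 rows; each row shifts and turns the commanded pose from where the row before left it; what a row does not reach is not made up. A row lasts 1/12 s, in which the tool goes at most 41.7 mm and 7.16 degrees, less where a joint would pass 70% of its speed; a pose out of reach is approached as far as the arm can. A call is refused whole if a number of a shift passes 1 or a number of a turn 1, either way. A call with a gripper value outside its range is refused whole. "gripper" is the finger opening in mm, from 0 to 87, set as the call begins (left out, the last holds). The fingers move at their own pace and stop on an object; the grip force is fixed at half the most. Time passes only in rows, so rows that do not move let the fingers close. It gives the time, the measured TCP pose, the force, the opening and the grip force at its end, in the units of the state.
- sense(): the state, without advancing time (a new reading comes with each control period).
- capture(name): name is "scene" or "side" or "wrist"; returns a dict with "image" (420x560x3 uint8, blue, green, red), "fx", "fy", "cx", "cy" (pixels), "D" ([k1, k2, p1, p2, k3] as OpenCV has them; the pictures are not rectified), "world_from_camera" (4x4, takes a point from camera to world coordinates); the wrist camera has in their place "hand_eye" (4x4, takes a point from camera to tool coordinates, whose origin is the TCP and whose axes are the flange's). Camera axes: x right, y up, looking along -z (the intrinsics and any distortion apply to the point x, -y, -z); pixel columns grow to the right and rows downward; lengths in m; the calibration is good to about 2 mm. A picture is of the moment at which its call begins: read the wrist's pose just before it. There is no depth.
- finish_job(): hands the job in; it is judged then, once.
The state is a dict: "time_s": time; "joints": joint angles; "joint_velocities": joint speeds; "effort": joint torques, N m; "tcp_pos": TCP position; "ee_rot": TCP orientation; "wrist_force": force on the tool from outside, world axes, zero at the start; "moment": the same for the moment, N m; "gripper_width": opening from 0.0 (shut) to 1.0 (fully open); "gripper_force": force on a finger pad.
Only numpy, scipy, OpenCV 4.12 (cv2) and the standard library are available. Lean on these libraries where they do the work, as an engineer would, in place of code of your own. Each camera call takes 0.05 s, during which the arm holds its last target. There are 200 camera calls.

## Working session

There is one attempt and no reset: what is moved stays moved. The work goes in short steps, Python scripts to look and compute and a tool call to move; the robot and the scene stay as the last step left them, time stands still between calls to the robot, and variables do not carry over. Pictures are saved under pics/ and viewed, at most 10 in all, crops included, and the job is handed in when it is done.

Besides the shell and the picture viewer there is one more tool, called after "Call:" as name(argument=value, ...) on one line, values as JSON. move_arm: Moves the arm, as the interface text tells. Its arguments: {"type":"object","properties":{"targets":{"type":"string"},"gripper":{"type":"number"}},"required":["targets"]}

```bash
mkdir -p pics; ls
python3 - <<'E'
from station import *
import cv2, numpy as np
s=sense(); print(s['time_s'],s['tcp_pos'],s['ee_rot'],s['wrist_force'])
a=capture("scene");b=capture("side")
for n,c in(("scene",a),("side",b)):
    cv2.imwrite(f"pics/{n}0.png",c["image"]); print(n,c["fx"],c["D"],np.round(c["world_from_camera"],3).tolist())
    import pickle; pickle.dump(c,open(f"{n}0.pkl","wb"))
E
```

```text
pics
0.0 [ 0.23555871 -0.57824198  0.22146796] [[-9.26197035e-01 -3.77038806e-01 -8.89293973e-04]
 [-3.77039848e-01  9.26194867e-01  2.00530950e-03]
 [ 6.75800129e-05  2.19261098e-03 -9.99997594e-01]] [ 0.88932364 -0.21095933  0.21103934]
scene 392.38671255992955 [-0.06860271  0.          0.          0.          0.        ] [[-0.372, -0.678, 0.634, 1.101], [0.928, -0.264, 0.262, 0.211], [-0.011, 0.686, 0.728, 0.724], [0.0, 0.0, 0.0, 1.0]]
side 449.9100091968259 [-0.1267706  0.         0.         0.         0.       ] [[-0.867, 0.328, -0.375, 0.139], [-0.498, -0.588, 0.638, 0.722], [-0.011, 0.739, 0.673, 0.878], [0.0, 0.0, 0.0, 1.0]]
```

View pics/scene0.png

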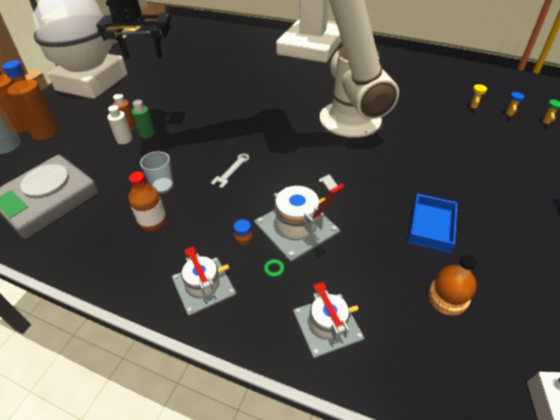

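View pics/side0.png

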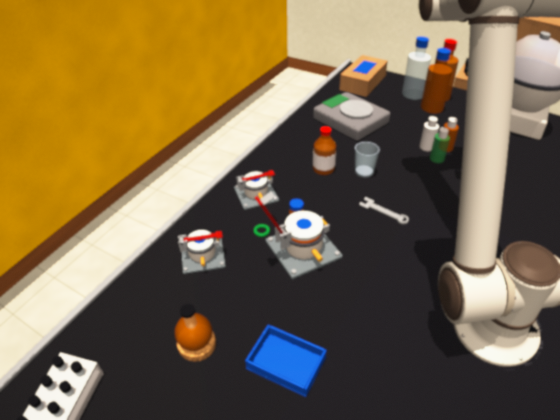

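Three pots are visible in the scene view: (298,210), (200,278) and (330,318). The first is the largest, its bar stands open and orange shows under its lid. I'll confirm that in an enlarged crop.

Run:
```python
import cv2,numpy as np
a=cv2.imread("pics/scene0.png")[160:265,220:360]; b=cv2.imread("pics/side0.png")[180:285,235:375]
f=lambda i:cv2.resize(i,None,fx=5.5,fy=5.5,interpolation=cv2.INTER_CUBIC)[:570,:770]
cv2.imwrite("pics/c1.png",f(a));cv2.imwrite("pics/c2.png",f(b))
```

```text
(no output)
```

View pics/c1.png

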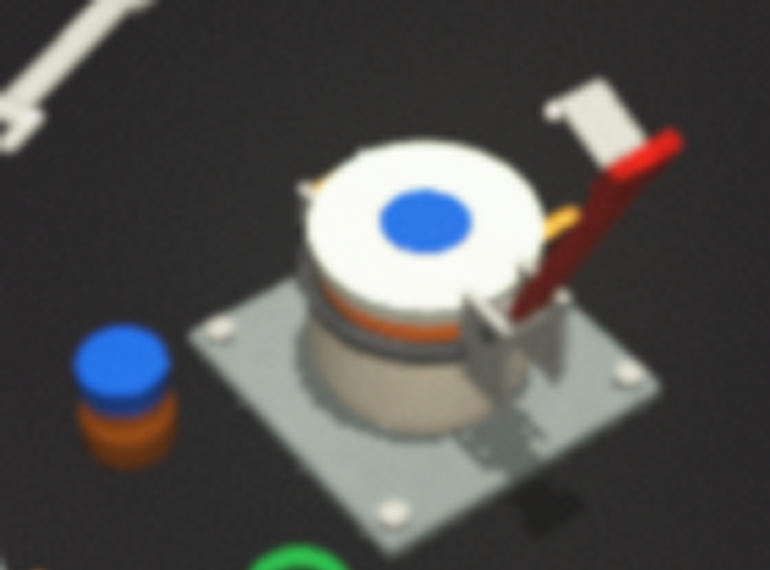

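View pics/c2.png

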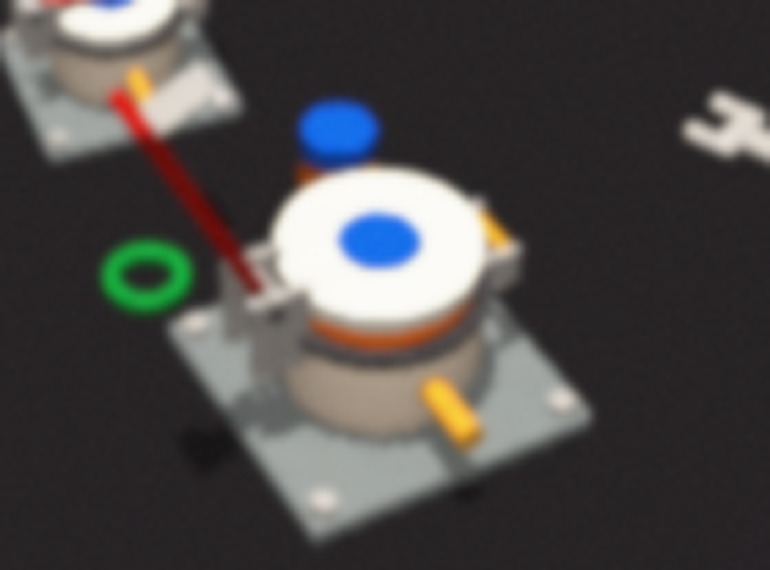

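The crop confirms it: the large pot at scene (298,210) has an orange band showing and its bar up. The blue spot is at scene (297.3,200.2) and side (303.9,223.8). I'll triangulate the spot and bar tip, and fit the base corners for yaw.

```bash
cat > h.py <<'E'
import cv2,numpy as np,pickle
def cam(n): return pickle.load(open(n+".pkl","rb"))
def ray(c,p):
    K=np.array([[c["fx"],0,c["cx"]],[0,c["fy"],c["cy"]],[0,0,1]])
    u=cv2.undistortPoints(np.array([[p]],float),K,np.array(c["D"]))[0,0]
    T=np.array(c["world_from_camera"]); return T[:3,3],T[:3,:3]@np.array([u[0],-u[1],-1])
def plane(c,p,z):
    o,d=ray(c,p); return o+d*(z-o[2])/d[2]
def tri(c1,p1,c2,p2):
    A=0;b=0;rs=[ray(c1,p1),ray(c2,p2)]
    for o,d in rs:
        d=d/np.linalg.norm(d);M=np.eye(3)-np.outer(d,d);A=A+M;b=b+M@o
    x=np.linalg.solve(A,b)
    return x,[np.linalg.norm(np.cross(x-o,d/np.linalg.norm(d))) for o,d in rs]
S=lambda x,y:(220+x/5.5,160+y/5.5)
D=lambda x,y:(235+x/5.5,180+y/5.5)
E
python3 - <<'E'
from h import *
np.set_printoptions(precision=4,suppress=True)
a=cam("scene0");b=cam("side0")
print("spot",tri(a,S(425,221),b,D(379,241)))
print("tip",tri(a,S(647,155),b,D(120,97)))
print("hinge",tri(a,S(515,308),b,D(262,290)))
for n,c,f,P in(("sc",a,S,[(190,335),(392,555),(660,388)]),("si",b,D,[(170,325),(315,543),(590,415)])):
    X=[plane(c,f(*p),.012) for p in P]; print(n,np.array(X),"ctr",(X[0]+X[2])/2)
    for i in(0,1): d=X[i+1]-X[i]; print(np.linalg.norm(d),np.degrees(np.arctan2(d[1],d[0])))
for n,z,p,q in(("jar",.05,(123,362),(339,130)),("seal",.008,None,(147,275))):
    print(n,plane(b,D(*q),z), plane(a,S(*p),z) if p else "")
E
```

```text
spot (array([0.5073, 0.0013, 0.0952]), [np.float64(0.00013167518925246484), np.float64(0.00013167518925251973)])
tip (array([0.5752, 0.1027, 0.2279]), [np.float64(0.0013347044542821995), np.float64(0.0013347044542820336)])
hinge (array([0.539 , 0.0517, 0.0932]), [np.float64(0.0009383891510630096), np.float64(0.0009383891510630648)])
sc [[ 0.5336 -0.0989  0.012 ]
 [ 0.6132  0.0277  0.012 ]
 [ 0.4877  0.104   0.012 ]] ctr [0.5107 0.0026 0.012 ]
0.14959614647122582 57.8628639946478
0.14683224126560707 148.69101914770556
si [[ 0.6075  0.0263  0.012 ]
 [ 0.4801  0.1098  0.012 ]
 [ 0.4049 -0.0199  0.012 ]] ctr [0.5062 0.0032 0.012 ]
0.15233270199174398 146.73477388193533
0.14991002487890728 -120.09568623515345
jar [ 0.5841 -0.1014  0.05  ] [ 0.5878 -0.1021  0.05  ]
seal [ 0.6378 -0.0008  0.008 ]
```

Call:
move_arm(targets=".45 .96 0 .3;.45 .96 0 .3;.45 .96 0 .3;.45 .96 0 .3;.45 .96 0 .3;.45 .96 0 .3;.45 .96 0 .3;.45 .96 0 .3;.45 .96 0 .3;.45 .96 0 .3", gripper=0)

```text
time_s: 0.93
tcp_pos: [0.3483, -0.3374, 0.2222]
ee_rot: [[-0.796, -0.605, -0.001], [-0.605, 0.796, 0.001], [0.0, 0.001, -1.0]]
wrist_force: [-0.1, 0.3, 0.1]
gripper_width: 0.328
gripper_force: 0.0
```

Call:
move_arm(targets=".45 .96 0 .3;.45 .96 0 .3;.45 .96 0 .3;.45 .96 0 .3;.45 .96 0 .3;.45 .96 0 .3;.45 .96 0 .3;.45 .96 0 .3;.45 .96 0 .3;.45 .96 0 .3")

```text
time_s: 1.77
tcp_pos: [0.4608, -0.0975, 0.2223]
ee_rot: [[-0.612, -0.791, -0.001], [-0.791, 0.612, 0.0], [0.0, 0.001, -1.0]]
wrist_force: [1.3, -0.5, 0.8]
gripper_width: 0.006
gripper_force: 0.0
```

Call:
move_arm(targets=".44 .97 0 .3;.44 .97 0 .3;.44 .97 0 .3;.44 .97 0 .3;0 0 0 0;0 0 0 0;0 0 0 0")

```text
time_s: 2.35
tcp_pos: [0.5042, -0.002, 0.2221]
ee_rot: [[-0.528, -0.849, -0.001], [-0.849, 0.528, -0.0], [0.001, 0.001, -1.0]]
wrist_force: [0.1, 0.6, 0.6]
gripper_width: 0.003
gripper_force: 0.0
```

Call:
move_arm(targets="0 0 -.8 0;0 0 -.8 0;0 0 -.8 0;0 0 -.8 0;0 0 -.8 0;0 0 -.4 0;0 0 -.2 0;0 0 -.1 0;0 0 0 0;0 0 0 0")

```text
time_s: 3.18
tcp_pos: [0.5055, -0.0018, 0.106]
ee_rot: [[-0.528, -0.849, 0.002], [-0.849, 0.528, 0.0], [-0.001, -0.001, -1.0]]
wrist_force: [0.6, -0.6, 0.4]
gripper_width: 0.007
gripper_force: 0.0
```

Call:
move_arm(targets="0 0 -.08 0;0 0 -.08 0;0 0 -.08 0;0 0 -.08 0;0 0 -.08 0;0 0 -.08 0;0 0 0 0;0 0 0 0")

```text
time_s: 3.85
tcp_pos: [0.5049, -0.0017, 0.0937]
ee_rot: [[-0.527, -0.85, 0.0], [-0.85, 0.527, -0.0], [-0.0, -0.0, -1.0]]
wrist_force: [-2.1, 0.5, 5.1]
gripper_width: 0.004
gripper_force: 2.6
```

Contact at about 94 mm. I'll keep pressing toward 86 mm in small steps.

Call:
move_arm(targets="0 0 -.08 0;0 0 -.08 0;0 0 -.08 0;0 0 0 0;0 0 0 0")

```text
time_s: 4.27
tcp_pos: [0.5049, -0.0017, 0.0877]
ee_rot: [[-0.527, -0.85, 0.0], [-0.85, 0.527, -0.0], [-0.0, -0.0, -1.0]]
wrist_force: [-2.0, 0.7, 5.7]
gripper_width: 0.009
gripper_force: 3.0
```

Call:
move_arm(targets="0 0 -.04 0;0 0 -.04 0;0 0 -.04 0;0 0 0 0;0 0 0 0")

```text
time_s: 4.68
tcp_pos: [0.5049, -0.0017, 0.0853]
ee_rot: [[-0.527, -0.85, 0.0], [-0.85, 0.527, -0.0], [0.0, -0.0, -1.0]]
wrist_force: [-3.4, 1.7, 9.8]
gripper_width: 0.006
gripper_force: 5.0
```

Call:
move_arm(targets="0 0 -.04 0;0 0 -.04 0;0 0 0 0;0 0 0 0;0 0 0 0")

```text
time_s: 5.1
tcp_pos: [0.5049, -0.0017, 0.0852]
ee_rot: [[-0.526, -0.85, 0.001], [-0.85, 0.526, -0.001], [0.0, -0.001, -1.0]]
wrist_force: [-8.0, 3.8, 22.7]
gripper_width: 0.007
gripper_force: 10.9
```

Hard stop (22.7 N, no further travel), so the lid is home. Lifting to check.

Call:
move_arm(targets="0 0 .3 0;0 0 .8 0;0 0 .9 0;0 0 .9 0;0 0 .9 0;0 0 .9 0;0 0 .9 0;0 0 .9 0;0 0 .9 0;0 0 .2 0")

```text
time_s: 5.93
tcp_pos: [0.5066, -0.0017, 0.2759]
ee_rot: [[-0.527, -0.85, 0.007], [-0.85, 0.527, 0.001], [-0.005, -0.006, -1.0]]
wrist_force: [0.6, 0.3, 0.5]
gripper_width: 0.007
gripper_force: 0.0
```

Run:
```python
from station import *
import cv2,pickle,numpy as np
s=sense();print(s['tcp_pos'])
f=lambda i:cv2.resize(i,None,fx=4,fy=4,interpolation=cv2.INTER_CUBIC)
c=capture("scene");pickle.dump(c,open("scene1.pkl","wb")); d=capture("side");pickle.dump(d,open("side1.pkl","wb"))
cv2.imwrite("pics/d1.png",np.hstack([f(c["image"][150:270,260:360]),f(d["image"][165:285,240:340])]))
```

```text
[ 0.50664624 -0.00167806  0.27591942]
```

View pics/d1.png

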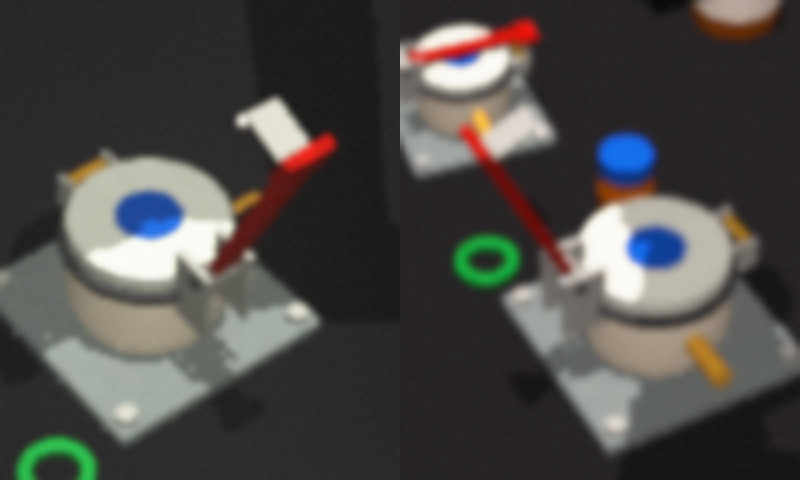

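The picture shows no orange in either view, so the lid is home, and the bar is still open: its tip is at about (320,145) left and (465,130) right. Next I go over and behind the bar.

Call:
move_arm(targets=".46 .74 0 0;.46 .74 0 0;.46 .74 0 0;.46 .74 0 0;.46 .74 0 0;.46 .74 0 0;.46 .74 0 0;.46 .74 0 0;0 0 0 0;0 0 0 0")

```text
time_s: 6.87
tcp_pos: [0.5962, 0.1468, 0.2691]
ee_rot: [[-0.527, -0.85, -0.005], [-0.85, 0.527, -0.002], [0.004, 0.003, -1.0]]
wrist_force: [0.5, 0.5, 0.0]
gripper_width: 0.003
gripper_force: 0.0
```

Call:
move_arm(targets="0 0 -.5 0;0 0 -.9 0;0 0 -.9 0;0 0 -.9 0;0 0 -.3 0;0 0 0 0;0 0 0 0")

```text
time_s: 7.45
tcp_pos: [0.5969, 0.1456, 0.1848]
ee_rot: [[-0.528, -0.849, 0.0], [-0.849, 0.528, -0.001], [0.001, -0.0, -1.0]]
wrist_force: [0.8, 0.3, 0.5]
gripper_width: 0.008
gripper_force: 0.0
```

Call:
move_arm(targets="-.21 -.34 0 0;-.21 -.34 0 0;-.21 -.34 0 0;-.21 -.34 0 0;-.21 -.34 0 0;-.21 -.34 0 0;-.21 -.34 0 0;-.21 -.34 0 0")

```text
time_s: 8.12
tcp_pos: [0.5542, 0.0773, 0.1848]
ee_rot: [[-0.528, -0.849, 0.0], [-0.849, 0.528, 0.0], [-0.0, -0.0, -1.0]]
wrist_force: [0.8, 1.1, -0.3]
gripper_width: 0.007
gripper_force: 0.6
```

Call:
move_arm(targets="-.21 -.34 0 0;-.21 -.34 0 0;-.21 -.34 0 0;-.21 -.34 0 0")

```text
time_s: 8.45
tcp_pos: [0.5331, 0.0434, 0.1842]
ee_rot: [[-0.528, -0.849, -0.001], [-0.849, 0.528, 0.0], [0.0, 0.001, -1.0]]
wrist_force: [0.9, 1.6, -0.0]
gripper_width: 0.007
gripper_force: 0.6
```

Call:
move_arm(targets="-.21 -.34 0 0;-.21 -.34 0 0;-.21 -.34 0 0;-.21 -.34 0 0;-.21 -.34 0 0;-.21 -.34 0 0")

```text
time_s: 8.95
tcp_pos: [0.5016, -0.0078, 0.1845]
ee_rot: [[-0.528, -0.85, -0.0], [-0.85, 0.528, -0.0], [0.0, 0.0, -1.0]]
wrist_force: [0.0, 0.6, 0.2]
gripper_width: 0.008
gripper_force: 0.1
```

Call:
move_arm(targets="-.13 -.21 -.35 0;-.13 -.21 -.35 0;-.13 -.21 -.35 0;-.13 -.21 -.35 0;-.09 -.14 -.35 0;-.09 -.14 -.35 0;0 0 0 0")

```text
time_s: 9.53
tcp_pos: [0.4827, -0.0355, 0.1296]
ee_rot: [[-0.528, -0.849, -0.005], [-0.849, 0.528, -0.001], [0.003, 0.004, -1.0]]
wrist_force: [-0.8, -0.4, -0.0]
gripper_width: 0.002
gripper_force: 0.0
```

Call:
move_arm(targets="-.16 -.29 0 0;-.16 -.29 0 0;-.16 -.28 0 0;0 0 0 0;0 0 0 0")

```text
time_s: 9.95
tcp_pos: [0.4728, -0.0568, 0.1325]
ee_rot: [[-0.528, -0.849, 0.001], [-0.849, 0.528, 0.0], [-0.001, -0.001, -1.0]]
wrist_force: [-0.9, 0.4, -0.3]
gripper_width: 0.008
gripper_force: 0.0
```

Run:
```python
from station import *
import cv2,pickle,numpy as np
s=sense();print(s['tcp_pos'],s['wrist_force'])
f=lambda i:cv2.resize(i,None,fx=4,fy=4,interpolation=cv2.INTER_CUBIC)
c=capture("scene"); d=capture("side")
cv2.imwrite("pics/e1.png",np.hstack([f(c["image"][150:270,240:340]),f(d["image"][165:285,255:355])]))
```

```text
[ 0.47276564 -0.05676983  0.13253006] [-0.88596153  0.40481206 -0.31077472]
```

View pics/e1.png

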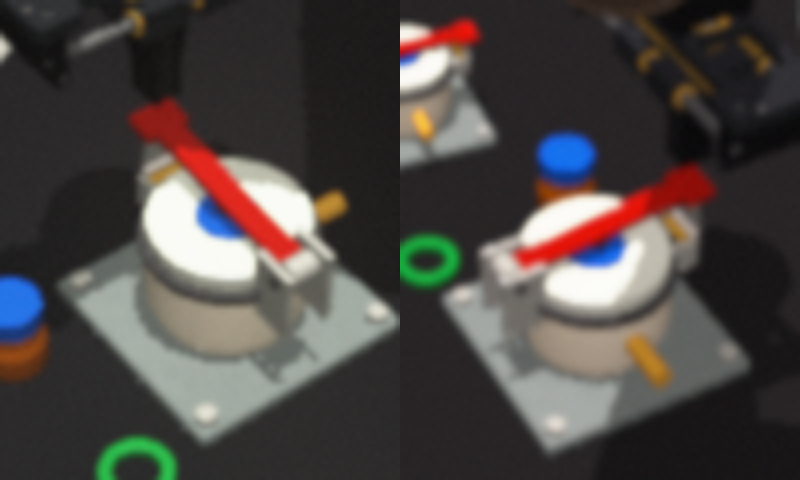

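The bar has sunk onto the pin: its pad is at (160,120) left and (690,185) right, with the fingers right above it. Pressing the pad.

Call:
move_arm(targets="-.03 0 -.3 0;-.03 0 -.3 0;0 0 -.12 0;0 0 -.12 0;0 0 -.08 0;0 0 -.08 0;0 0 0 0;0 0 0 0")

```text
time_s: 10.72
tcp_pos: [0.4707, -0.0564, 0.1067]
ee_rot: [[-0.527, -0.85, -0.001], [-0.85, 0.527, -0.0], [0.001, 0.001, -1.0]]
wrist_force: [-0.9, -0.8, 2.4]
gripper_width: 0.004
gripper_force: 0.8
```

Call:
move_arm(targets="0 0 -.08 0;0 0 -.08 0;0 0 -.08 0;0 0 0 0;0 0 0 0")

```text
time_s: 11.13
tcp_pos: [0.4714, -0.0562, 0.1006]
ee_rot: [[-0.528, -0.85, -0.0], [-0.85, 0.528, 0.0], [-0.0, 0.0, -1.0]]
wrist_force: [-0.1, 1.1, 0.3]
gripper_width: 0.001
gripper_force: 0.0
```

Call:
move_arm(targets="0 0 -.05 0;0 0 -.05 0;0 0 -.05 0;0 0 0 0;0 0 0 0")

```text
time_s: 11.55
tcp_pos: [0.4716, -0.0562, 0.0982]
ee_rot: [[-0.527, -0.85, 0.001], [-0.85, 0.527, -0.0], [-0.0, -0.001, -1.0]]
wrist_force: [-2.2, 1.9, 6.4]
gripper_width: 0.005
gripper_force: 3.3
```

Call:
move_arm(targets="0 0 -.05 0;0 0 -.05 0;0 0 -.04 0;0 0 0 0;0 0 0 0")

```text
time_s: 11.97
tcp_pos: [0.4718, -0.0563, 0.0976]
ee_rot: [[-0.526, -0.851, 0.002], [-0.851, 0.526, -0.001], [-0.0, -0.002, -1.0]]
wrist_force: [-9.2, 4.1, 26.8]
gripper_width: 0.005
gripper_force: 13.2
```

Hard stop at 97.6 mm, against 98 mm nominal when closed. Retreating and checking.

Call:
move_arm(targets="0 0 .3 0;0 0 .7 0;0 0 .9 0;0 0 .9 0;-.5 -.8 .9 0;-.5 -.8 .9 0;-.5 -.8 .5 0;-.5 -.8 0 0;0 0 0 0;0 0 0 0")

```text
time_s: 12.8
tcp_pos: [0.4208, -0.1369, 0.2215]
ee_rot: [[-0.529, -0.848, 0.001], [-0.848, 0.529, 0.0], [-0.001, -0.001, -1.0]]
wrist_force: [0.3, 1.0, -0.8]
gripper_width: 0.007
gripper_force: 0.0
```

Run:
```python
from station import *
import cv2,pickle,numpy as np
s=sense();print(s['tcp_pos'],s['wrist_force'])
f=lambda i:cv2.resize(i,None,fx=4,fy=4,interpolation=cv2.INTER_CUBIC)
c=capture("scene"); d=capture("side")
cv2.imwrite("pics/f1.png",np.hstack([f(c["image"][150:270,240:340]),f(d["image"][165:285,255:355])]))
```

```text
[ 0.42078519 -0.13689615  0.22148332] [ 0.30215975  1.00812877 -0.75418602]
```

View pics/f1.png

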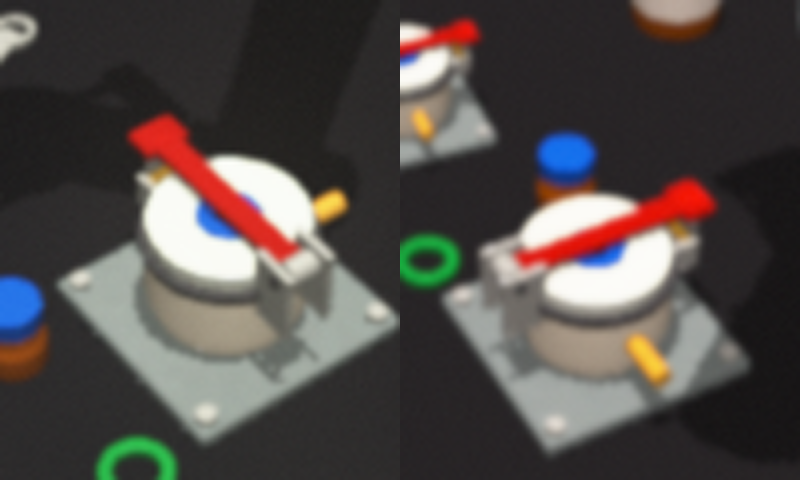

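The pad has dropped to (160,135) left and (690,195) right. The bar lies level on the lid, no orange shows, and the jar and ring are where they were. The force dropped and then hit a hard stop, which matches the hook clipping. Handing in.

```bash
python3 -c "
from station import *
print(finish_job())"
```

```text
the job is handed in; nothing more can be done
None
```

I pressed the lid fully home with the bar still open, then swung the bar over and pressed it down; the force drop and hard stop at 97.6 mm point to the hook clipping (I had no direct view of it), the jar and ring looked unmoved, and the job is handed in with no verdict returned.

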